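# Shut the thermal cycler and tighten its lid to the click

## Task

Get the thermal cycler ready to run the samples already in it: swing its lid down and press the front edge until the catch snaps in and holds the lid fully shut. Then turn the black knob on the lid clockwise until its clutch gives the first click, stop there without going on to a second click, and let go, leaving the other things on the bench where they are.

Things in the scene. Friction and masses are not known exactly. Their poses are not given: they have to be found in the camera images.
- cycler: bench thermal cycler (heats sample tubes): white housing 280 mm deep, 205 mm wide, deck 125 mm above the bench, sloping key panel at its front; too heavy to move. Place varies, yaw within 0.4 rad of 0. Origin: centre of its underside; x points from its front (key panel) to its back (hinge), y along the hinge, z up. At yaw 0 the front faces the robot.
- lid (a joint): angle of the cycler's grey lid, rad: 0 shut, grows as it opens (starts 0.75 to 1.1, stop 1.25). Spring-balanced: stays where left when wide open (1 to 5 N at the front edge closes it), rises to about 0.5 if let go lower down. A sprung catch under the front edge is met at 0.08, passed at 0.04 rad with 10 to 14 N; below that it snaps in and holds the lid at 0.00 to 0.01, on a firm stop.
- lid_hinge (a point): middle of the lid's hinge axis, 130 mm above the bench, 85 mm behind the cycler's origin; axes as the cycler's. The lid is 166 mm wide and reaches 170 mm forward from here, with a 90 mm wide lip 14 mm farther; its flat outer face lies 34 mm off the hinge axis, square to the lid.
- lid_press (a point): middle of the dark rubber strip on the lid's outer face near its front edge, the place to press: 158 mm from the hinge along the lid, 34 mm off the hinge axis square to it. Axes turn with the lid: z is the outward normal of the outer face, x points to the hinge. 164 mm above the bench with the lid shut.
- knob_grip (a point): on the axis of the black knob on the middle of the lid (82 mm from the hinge), halfway up its grip bar. Knob: disc of 58 mm diameter with a straight bar across it, 58 mm long, 14 mm thick, rising 29 mm above the disc. Point: 12 mm below the bar's top, 17 mm above the disc, 198 mm above the bench with lid shut. x: along the bar to its white mark; z: axis, away from the lid.
- screw (a joint): turn of the pressure screw that the knob drives, rad, clockwise from above positive; starts 0.25 to 0.70. A white ring with one red line, under the knob's edge, turns with it. Turns lightly (0.04 N m) to a stop at 1.00, where the heated plate bears on the tubes; stays where left.
- knob (a joint): slip of the clutch, the knob's turn against the screw, rad, clockwise positive; 0 at first (white mark over the ring's red line) and while the screw still turns. With the screw at its stop 0.2 N m makes it slip: first click at 0.30 (torque falls below 0.1 N m), second at 1.05. Stays where left. Seen from above the white mark points to cycler yaw - 0.67 - screw - knob.
- tube_rack: loose white rack, 200 x 66 x 55 mm, full of blue-capped sample tubes (88 mm high in all); bystander, origin under its middle
- tip_box: loose closed blue box of pipette tips, 126 x 86 x 73 mm; bystander, origin under its middle
- buffer_bottle: loose clear bottle with blue cap, 64 mm across, 130 mm high; bystander, origin under its middle
- strip_rack: loose low green rack for tube strips, 124 x 82 x 26 mm; bystander, origin under its middle
- swab_pot: loose white pot of swabs, 68 mm across, pot 85 mm high, sticks up to 135 mm; bystander, origin under its middle
- sample_bin: loose red open bin with green-capped tubes, 150 x 200 x 55 mm; bystander, origin under its middle
- pipette: white hand pipette lying on the bench, about 255 mm long, 32 mm high; bystander, origin under its middle

How it is judged (in metres and radians):
On the way, in this order (a step that is already met when the one before it is completed fails the run):
1. the lid is fully shut, its catch snapped in (value of joint lid below 0.02 rad), for 0.3 s.
2. with the lid shut, the knob is turned until the clutch has clicked once (value of joint lid below 0.02 rad and value of joint screw above 0.94 rad and value of joint knob between 0.32 and 1 rad), for 0.2 s.
At the end, for the whole second after the job is handed in: the lid is latched shut (lid below 0.02 rad), the pressure screw is at its stop (above 0.94 rad), the clutch has clicked once and not twice (knob slip between 0.32 and 1.0 rad), and all is at rest (all of step 2 and velocity of joint each of knob, lid below 0.05 rad/s); the robot touches nothing.
It fails at once if the clutch is driven on to its second click (value of joint knob above 1 rad).
It fails at once if one of the loose things on the bench is pushed more than 30 mm (distance of any of tube_rack, tip_box, buffer_bottle, strip_rack, swab_pot, sample_bin, pipette from where it was at the start of the episode above 0.03 m).
It also fails if it takes over 45 s, if anything falls off the work surface, if the arm or the gripper's body presses on something with over 40 N, if the wrist force passes 120 N, or if a joint passes its speed limit or range.

## Robot

A 6-joint arm with a two-finger parallel gripper is mounted at the origin on the work surface. World frame = base frame: x ahead of the robot, y to its left, z up, the work surface at z = 0. Lengths are in mm, angles in rad, forces in N, time in s.
With the tool pointing down it reaches from about 225 to 875 mm from the base axis. Payload 3.4 kg.
Tool frame: the origin (TCP) lies midway between the tips of the shut fingers; the grasp point (between the pads) lies 19 mm behind it; z points along the fingers, x is the direction in which the jaws open and shut, and the axes are right-handed (so a half turn about z gives the same grasp; the last joint's range is limited). The gripper opens to 85 mm and grips with 20 to 120 N. Pads are 22 mm wide; open, the fingers measure 114 mm over their backs; the gripper's body (76 mm by 85 mm) begins 54 mm behind the grasp point. The pads swing forward as they close: fully open they stand 13 mm farther back than shut.
Start: joints at [-1.225, 0.276, 1.505, -0, 1.361, -0.121], TCP at [258.772, -513.517, 231.328] pointing down, gripper open.
Joint ranges: [-2.89, 2.89], [-0.75, 2.08], [0.22, 2.7], [-1.18, 4.32], [0.11, 2.71], [-2.7, 2.7]. Speed limits (rad/s): [2.57, 2.57, 3.14, 3.14, 3.14, 3.14].

## Interface

Orientations are given as a rotation vector (axis times angle).
In Python, from cell import bot gives the robot as it stands.
- The arm moves only by the tool step_arm, never from a script. Its argument "deltas" is text: rows parted by semicolons, each of 5 numbers parted by spaces: the shift along the tool's x, y, z in mm, then the turn about the tool's z in degrees, then the opening, from -1 (shut) to 1 (fully open). A call has 1 to 5 rows; each row is the pose to reach, as a shift and turn from the pose commanded when the call began, along the tool's axes at that moment; what a row does not reach only later rows make up. A row lasts 1/12 s, in which the tool goes at most 41.7 mm and 7.16 degrees, less where a joint would pass 70% of its speed; a pose out of reach is approached as far as the arm can. A call with a gripper value outside its range is refused whole. The fingers move at their own pace and stop on an object; the grip force is fixed at half the most. Time passes only in rows, so rows that repeat a pose let the fingers close. It gives the time, the measured TCP pose, the force and the opening at its end, in the units of the state.
- bot.read_state(): the state, without advancing time (a new reading comes with each control period).
- bot.get_image(name): name is "scene" or "top" or "wrist"; returns a dict with "pixels" (420x560x3 uint8, blue, green, red), "vfov" (degrees; the focal length in pixels is half the picture's height over the tangent of half this angle, whatever the lens; pixels are square), "cx", "cy" (the principal point, pixels), "xyz" and "rotation" of the camera in the world; the wrist camera has in their place "mount" (4x4, takes a point from camera to tool coordinates, whose origin is the TCP and whose axes are the tool frame's). Camera axes: x right, y up, looking along -z (the intrinsics and any distortion apply to the point x, -y, -z); pixel columns grow to the right and rows downward; lengths in mm; the calibration is good to about 2 mm. A picture is of the moment at which its call begins: read the wrist's pose just before it. There is no depth.
- bot.finish_job(): hands the job in, once; it reports no verdict.
The state is a dict: "clock": time; "joint_positions": joint angles; "qvel": joint speeds; "tau": joint torques, N m; "tcp_pos": TCP position; "ee_rot": TCP orientation; "contact_force": force on the tool from outside, world axes, zero at the start; "wrist_torque": the same for the moment, N m; "grip_width": opening from 0.0 (shut) to 1.0 (fully open).
Only numpy, scipy, OpenCV 4.12 (cv2) and the standard library are available. Lean on these libraries where they do the work, as an engineer would, in place of code of your own. Each camera call takes 0.05 s, during which the arm holds its last target.

## Working session

There is one attempt and no reset: what is moved stays moved. The work goes in short steps, Python scripts to look and compute and a tool call to move; the robot and the scene stay as the last step left them, time stands still between calls to the robot, and variables do not carry over. Pictures are saved under pics/ and viewed, and the job is handed in when it is done.

Besides the shell and the picture viewer there is one more tool, called after ">>>" as name(argument=value, ...), one argument or row to a line, values as JSON. step_arm: Moves the arm, as the interface text tells. Its arguments: {"type":"object","properties":{"deltas":{"type":"string"}},"required":["deltas"]}

```bash
mkdir -p pics; ls; cat > h.py <<'E'
import numpy as np,cv2
from scipy.spatial.transform import Rotation as R
from cell import bot
def grab(n,f):
    s=bot.read_state(); d=bot.get_image(n); cv2.imwrite('pics/'+f,d['pixels']); 
    return s,d
E
python3 - <<'E'
from h import *
s=bot.read_state();print(s)
for n in('scene','top','wrist'):
    s,d=grab(n,n+'0.png'); np.save(n+'0.npy',d,allow_pickle=True); print({k:v for k,v in d.items() if k!='pixels'})
E
```

```text
pics
{'clock': 0.0, 'joint_positions': array([-1.22503400e+00,  2.76608355e-01,  1.50615134e+00,  1.96655620e-05,
        1.36070245e+00, -1.21007617e-01]), 'qvel': array([ 8.86121332e-04, -6.14289473e-04,  2.53928682e-04, -1.50935067e-06,
       -2.70869799e-03,  1.19573072e-03]), 'tau': array([ 1.84087483e-03, -4.16760349e+01, -2.45799154e+01, -2.12663730e-05,
        1.04803100e-02, -8.64052083e-06]), 'tcp_pos': array([ 258.56669028, -512.98272644,  230.42484707]), 'ee_rot': array([-2.67396439e+00,  1.64684501e+00,  2.27655283e-03]), 'contact_force': array([0.09759597, 0.13762475, 0.63663867]), 'wrist_torque': array([-0.00740128,  0.02446987, -0.00411958]), 'grip_width': 0.998123302955911}
{'vfov': 56.529242837476936, 'cx': 276.7046691271148, 'cy': 211.15528070443395, 'xyz': array([1237.21353208,  733.9433959 ,  860.68373564]), 'rotation': array([0.425571  , 1.1113905 , 2.16054408])}
{'vfov': 49.103536485928466, 'cx': 278.0511745620627, 'cy': 207.40756771927178, 'xyz': array([ 352.8623155 ,    5.55355548, 1676.75089068]), 'rotation': array([ 0.1129623 , -0.08784884, -1.55773909])}
{'vfov': 60.200765204215955, 'cx': 278.4330504268059, 'cy': 216.18066052507322, 'mount': array([[ 9.99999925e-01, -3.84683935e-04, -5.07187132e-05,
        -7.16169963e-01],
       [-3.84681038e-04, -9.65812855e-01, -2.59240007e-01,
        -6.59652002e+01],
       [ 5.07406811e-05,  2.59240007e-01, -9.65812930e-01,
        -1.41587422e+02],
       [ 0.00000000e+00,  0.00000000e+00,  0.00000000e+00,
         1.00000000e+00]])}
```

View pics/scene0.png

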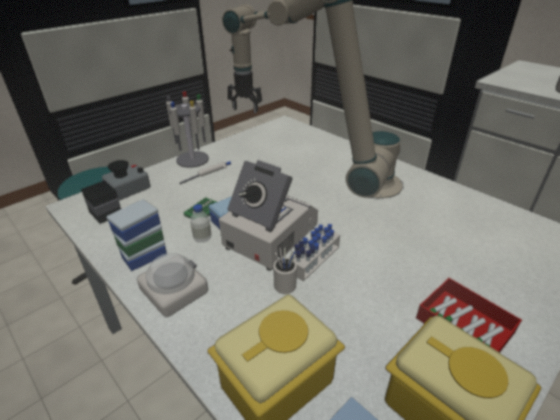

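View pics/top0.png

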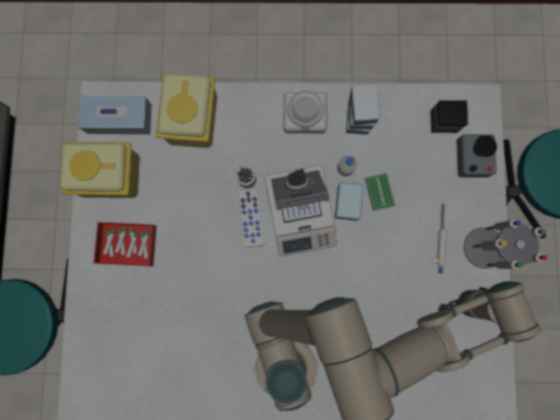

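View pics/wrist0.png

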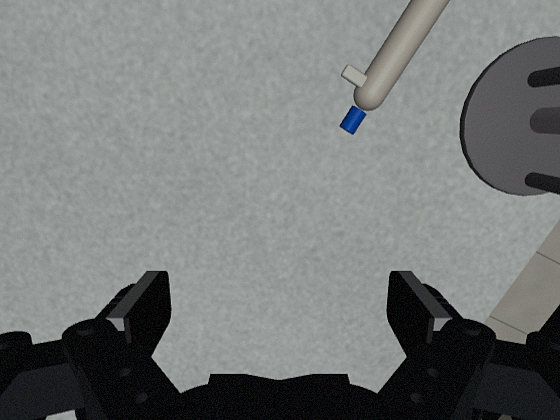

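```bash
python3 - <<'E'
import cv2
a=cv2.imread('pics/top0.png')[135:275,225:405]
cv2.imwrite('pics/topc.png',cv2.resize(a,None,fx=4.4,fy=4.2,interpolation=cv2.INTER_CUBIC))
a=cv2.imread('pics/scene0.png')[140:300,170:360]
cv2.imwrite('pics/scenec.png',cv2.resize(a,None,fx=4,fy=3.75,interpolation=cv2.INTER_CUBIC))
E
```

```text
(no output)
```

View pics/topc.png

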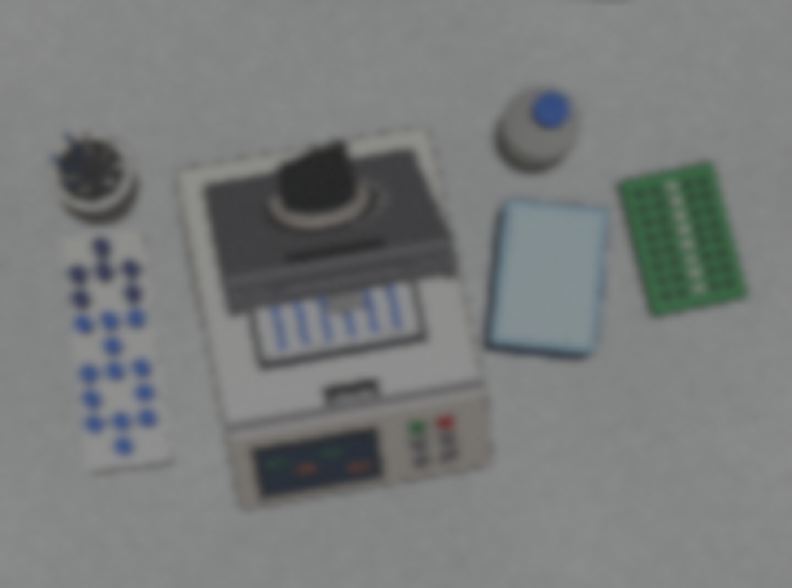

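View pics/scenec.png

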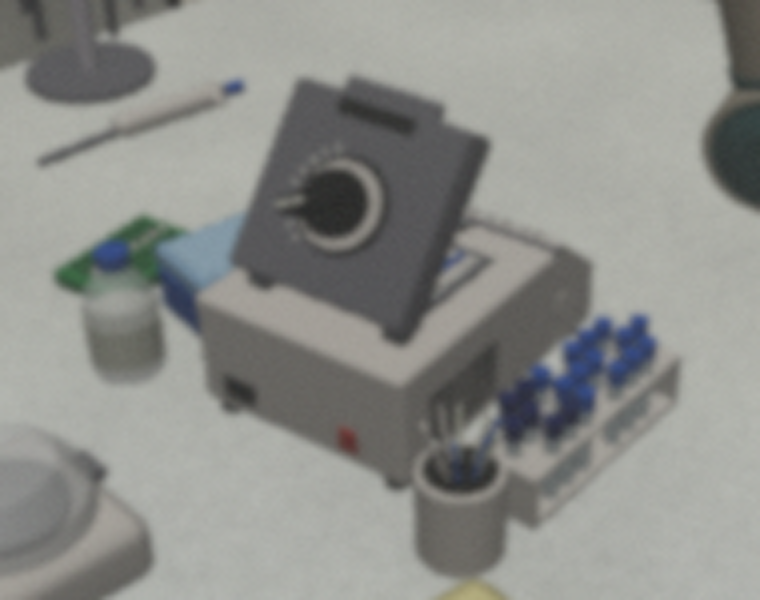

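```bash
cat >> h.py <<'E'
def ray(d,uv,pose=None):
    H=d['pixels'].shape[0]; f=H/2/np.tan(np.radians(d['vfov'])/2)
    uv=np.atleast_2d(uv).astype(float)
    v=np.c_[(uv[:,0]-d['cx'])/f,-(uv[:,1]-d['cy'])/f,-np.ones(len(uv))]
    if 'mount' in d:
        M=d['mount']; T=np.eye(4); T[:3,:3]=R.from_rotvec(pose['ee_rot']).as_matrix(); T[:3,3]=pose['tcp_pos']
        M=T@M; return M[:3,3], v@M[:3,:3].T
    Rm=R.from_rotvec(d['rotation']).as_matrix(); return d['xyz'], v@Rm.T
def onz(d,uv,z,pose=None):
    c,r=ray(d,uv,pose); return c+r*((z-c[2])/r[:,2])[:,None]
def proj(d,P,pose=None):
    H=d['pixels'].shape[0]; f=H/2/np.tan(np.radians(d['vfov'])/2)
    if 'mount' in d:
        M=d['mount']; T=np.eye(4); T[:3,:3]=R.from_rotvec(pose['ee_rot']).as_matrix(); T[:3,3]=pose['tcp_pos']; M=T@M;c=M[:3,3];Rm=M[:3,:3]
    else: c=d['xyz'];Rm=R.from_rotvec(d['rotation']).as_matrix()
    v=(np.atleast_2d(P)-c)@Rm
    return np.c_[d['cx']+f*v[:,0]/-v[:,2], d['cy']-f*v[:,1]/-v[:,2]]
def L(n): return np.load(n,allow_pickle=True).item()
E
python3 - <<'E'
from h import *
d=L('top0.npy')
c=np.array([[182,170],[428,130],[483,383],[225,425]])/[4.4,4.2]+[225,135]
P=onz(d,c,125);print(P.round(1))
for i in range(4):
    e=P[(i+1)%4]-P[i];print(np.linalg.norm(e),np.arctan2(e[1],e[0]))
print(onz(d,[[287,380]],0),"base-ish", proj(d,[[0,0,0]]))
# others
o={'rackTL':(62,238,55),'rackTR':(142,232,55),'rackBR':(172,462,55),'pot':(95,165,85),'tipTL':(500,203,73),'tipTR':(607,207,73),'tipBR':(598,355,73),'bottle':(550,108,130)}
for k,(x,y,z) in o.items(): print(k,onz(d,[[225+x/4.4,135+y/4.2]],z).round(0))
E
```

```text
[[ 662.8   73.1  125. ]
 [ 697.7 -118.8  125. ]
 [ 490.4 -160.9  125. ]
 [ 454.5   36.9  125. ]]
195.01199395219882 -1.390478902327642
211.5596095251957 -2.941438421089256
201.01633241040375 1.7504361144781522
211.38950173502056 0.17176486062276594
[[-41.38818991  -4.80975738   0.        ]] base-ish [[285.74115913 367.75045693]]
rackTL [[617. 173.  55.]]
rackTR [[623. 108.  55.]]
rackBR [[428.  80.  55.]]
pot [[674. 145.  85.]]
tipTL [[ 647. -181.   73.]]
tipTR [[ 644. -266.   73.]]
tipBR [[ 519. -258.   73.]]
bottle [[ 716. -213.  130.]]
```

```bash
cat >> h.py <<'E'
def go(target,psi=None,s=None):
    s=s or bot.read_state(); Rm=R.from_rotvec(s['ee_rot']).as_matrix()
    p=np.arctan2(Rm[1,0],Rm[0,0]); d=Rm.T@(np.array(target)-s['tcp_pos'])
    tz=0 if psi is None else -np.degrees((psi-p+np.pi)%(2*np.pi)-np.pi)
    print('tcp',s['tcp_pos'].round(1),'psi',round(p,3),'q',s['joint_positions'].round(2),'F',s['contact_force'].round(1),'t',round(s['clock'],2),'w',round(s['grip_width'],3),'| need',d.round(1),'turn',round(tz,1),'tilt',Rm[:,2].round(3))
E
python3 - <<'E'
from h import *
go([420,-60,430],1.75)
go([420,-60,430],1.75-np.pi)
E
```

```text
tcp [ 258.6 -513.1  230.6] psi -1.104 q [-1.22  0.28  1.51 -0.    1.36 -0.12] F [ 0.6 -0.1  0.8] t 0.15 w 0.998 | need [-332.3 -348.1 -198.8] turn -163.5 tilt [-0.     0.001 -1.   ]
tcp [ 258.6 -513.1  230.6] psi -1.104 q [-1.22  0.28  1.51 -0.    1.36 -0.12] F [ 0.6 -0.1  0.8] t 0.15 w 0.998 | need [-332.3 -348.1 -198.8] turn 16.5 tilt [-0.     0.001 -1.   ]
```

>>> step_arm(
  deltas="0 0 -40 3 -1; 0 0 -80 6 -1; -10 -15 -115 9 -1; -25 -35 -145 12 -1; -40 -55 -175 16 -1",
)

```text
clock: 0.57
tcp_pos: [289.9, -452.6, 407.6]
ee_rot: [-2.415, 2.009, -0.0]
contact_force: [1.1, 1.0, 0.7]
grip_width: 0.302
```

```bash
python3 - <<'E'
from h import *
go([560,-45,470],-1.39)
E
```

```text
tcp [ 289.9 -452.6  407.6] psi -1.387 q [-1.13  0.17  1.22  0.    1.75  0.26] F [1.1 1.  0.7] t 0.57 w 0.302 | need [-351.5 -339.9  -62.3] turn 0.1 tilt [ 0.  0. -1.]
```

>>> step_arm(
  deltas="-26 -25 -15 0 -1; -52 -50 -30 0 -1; -80 -77 -40 0 -1; -108 -105 -50 0 -1; -137 -133 -60 0 -1",
)

```text
clock: 0.98
tcp_pos: [395.5, -292.1, 466.7]
ee_rot: [2.419, -2.005, 0.0]
contact_force: [1.8, 0.0, -0.2]
grip_width: -0.0
```

>>> step_arm(
  deltas="-28 -28 0 0 -1; -57 -55 0 0 -1; -86 -83 0 0 -1; -114 -110 0 0 -1; -143 -138 0 0 -1",
)

```text
clock: 1.4
tcp_pos: [504.4, -125.6, 466.2]
ee_rot: [2.419, -2.004, 0.0]
contact_force: [1.0, -0.7, -0.2]
grip_width: 0.0
```

>>> step_arm(
  deltas="-28 -28 0 0 -1; -55 -55 0 0 -1; -71 -68 0 0 -1; -71 -68 0 0 -1; -71 -68 0 0 -1",
)

```text
clock: 1.82
tcp_pos: [557.8, -44.1, 465.5]
ee_rot: [2.421, -2.0, -0.002]
contact_force: [-0.8, -0.5, 0.2]
grip_width: 0.001
```

```bash
python3 - <<'E'
from h import *
go([560,-45,470],-1.39)
s,d=grab('wrist','w1.png'); d['s']=s; np.save('w1.npy',d,allow_pickle=True)
E
```

```text
tcp [557.8 -44.1 465.5] psi -1.381 q [-0.2   0.22  1.02 -0.    1.9   1.18] F [-0.8 -0.5  0.2] t 1.82 w 0.001 | need [ 1.3 -2.  -4.5] turn 0.5 tilt [-0.002 -0.    -1.   ]
```

View pics/w1.png

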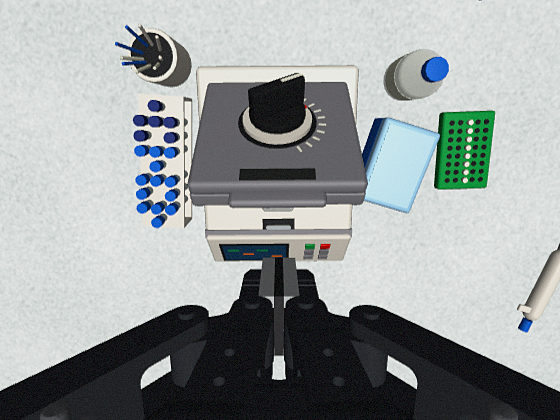

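```bash
python3 - <<'E'
from h import *
from scipy.optimize import least_squares
d=L('w1.npy'); s=d['s']
c=np.array([[197.5,66],[358.5,65],[350.5,231],[206.5,237]])
P=onz(d,c,125,s);print(P.round(1))
for i in range(4):
    e=P[(i+1)%4]-P[i];print(round(np.linalg.norm(e),1),round(np.arctan2(e[1],e[0]),3))
mid=(P[0]+P[1])/2
yaw=np.mean([np.arctan2(*(P[0]-P[1])[[1,0]])-np.pi/2,np.arctan2(*(P[3]-P[2])[[1,0]])-np.pi/2]);print('yaw',yaw)
ex=np.array([np.cos(yaw),np.sin(yaw),0]);ey=np.array([-ex[1],ex[0],0])
o=mid-140*ex; o[2]=0; print('origin',o, 'front bottom',[(np.dot(p-o,ex),np.dot(p-o,ey)) for p in onz(d,[[217,263],[345,260]],75,s)])
h=o+85*ex+[0,0,130]
def pt(th,a,n,y=0): 
    return h+a*(-np.cos(th)*ex+[0,0,np.sin(th)])+n*(np.sin(th)*ex+[0,0,np.cos(th)])+y*ey
for th in np.arange(.7,1.15,.05):
    print(round(th,2),proj(d,[pt(th,158,34),pt(th,170,34,83),pt(th,170,34,-83)],s).round(0).tolist(), proj(d,[pt(th,184,20,45)],s).round())
E
```

```text
[[ 664.8   79.5  125. ]
 [ 703.7 -116.1  125. ]
 [ 492.4 -158.1  125. ]
 [ 445.8   37.8  125. ]]
199.5 -1.375
215.3 -2.945
201.3 1.805
223.0 0.188
yaw 0.21498415182109676
origin [547.46008148 -48.16510056   0.        ] front bottom [(np.float64(-140.89071757879415), np.float64(103.26906533013324)), (np.float64(-140.79881217905933), np.float64(-98.31752958457764))]
0.7 [[282.0, 213.0], [198.0, 226.0], [367.0, 222.0]] [[237. 243.]]
0.75 [[282.0, 207.0], [196.0, 220.0], [368.0, 216.0]] [[236. 239.]]
0.8 [[281.0, 202.0], [194.0, 215.0], [370.0, 210.0]] [[235. 234.]]
0.85 [[281.0, 196.0], [192.0, 208.0], [371.0, 204.0]] [[234. 228.]]
0.9 [[281.0, 189.0], [190.0, 201.0], [373.0, 197.0]] [[233. 221.]]
0.95 [[281.0, 182.0], [189.0, 194.0], [374.0, 189.0]] [[232. 214.]]
1.0 [[281.0, 174.0], [187.0, 185.0], [375.0, 181.0]] [[231. 207.]]
1.05 [[281.0, 166.0], [185.0, 177.0], [377.0, 172.0]] [[230. 198.]]
1.1 [[280.0, 157.0], [184.0, 168.0], [378.0, 163.0]] [[228. 190.]]
```

```bash
cat >> h.py <<'E'
yaw=0.20; ex=np.array([np.cos(yaw),np.sin(yaw),0]);ey=np.array([-ex[1],ex[0],0])
hin=np.array([547.5,-46,0])+85*ex+[0,0,130]
def pt(th,a,n,y=0): 
    return hin+a*(-np.cos(th)*ex+[0,0,np.sin(th)])+n*(np.sin(th)*ex+[0,0,np.cos(th)])+y*ey
E
python3 - <<'E'
from h import *
go(pt(1,156,34)+[0,0,25]+8*ex,-1.371)
for th in [1,.9,.8,.7,.6,.5,.4,.3,.2,.1,.05,0]:
    print(th,(pt(th,156,34)+8*np.sin(th)*ex-pt(1,156,34)-8*np.sin(1)*ex)@np.c_[-ey,-ex,[0,0,-1]].round(4), pt(th,156,34).round(1))
E
```

```text
tcp [557.3 -45.1 465.8] psi -1.383 q [-0.2   0.22  1.02 -0.    1.9   1.18] F [ 0.8 -0.9  0.7] t 1.87 w -0.0 | need [ -1.4 -27.7 161.2] turn -0.7 tilt [-0.001 -0.001 -1.   ]
1 [ 7.74782460e-15 -4.82747842e-14  0.00000000e+00] [576.2 -40.2 279.6]
0.9 [-3.54220317e-04  1.51266341e+01  6.30601521e+00] [561.9 -43.1 273.3]
0.8 [-6.93448948e-04  2.96130629e+01  1.40441737e+01] [548.2 -45.9 265.6]
0.7 [-1.01429643e-03  4.33145427e+01  2.31371585e+01] [535.3 -48.5 256.5]
0.6 [-1.31355697e-03  5.60941728e+01  3.34941153e+01] [523.4 -50.9 246.1]
0.5 [-1.58824044e-03  6.78242635e+01  4.50115609e+01] [512.6 -53.1 234.6]
0.4 [-1.83560231e-03  7.83876115e+01  5.75744168e+01] [503.  -55.  222.1]
0.3 [-2.05317102e-03  8.76786714e+01  7.10571592e+01] [494.6 -56.7 208.6]
0.2 [-2.23877268e-03  9.56046099e+01  8.53250728e+01] [487.6 -58.1 194.3]
0.1 [-2.39055283e-03  1.02086234e+02  1.00235597e+02] [482.  -59.3 179.4]
0.05 [-2.45327229e-03  1.04764607e+02  1.07885493e+02] [479.8 -59.7 171.8]
0 [-2.50699494e-03  1.07058781e+02  1.15639752e+02] [477.9 -60.1 164. ]
```

>>> step_arm(
  deltas="0 -12 38 0 -1; 0 -24 76 0 -1; -1 -28 112 0 -1; -1 -28 140 0 -1; -1 -28 155 0 -1",
)

```text
clock: 2.28
tcp_pos: [582.3, -40.2, 307.1]
ee_rot: [2.414, -2.004, -0.009]
contact_force: [-0.0, 0.2, -0.8]
grip_width: 0.001
```

>>> step_arm(
  deltas="0 0 8 0 -1; 0 0 16 0 -1; 0 0 20 0 -1; 0 0 24 0 -1; 0 0 24 0 -1",
)

```text
clock: 2.7
tcp_pos: [584.9, -39.2, 287.7]
ee_rot: [-2.419, 2.004, -0.001]
contact_force: [0.3, 0.6, -0.2]
grip_width: 0.001
```

>>> step_arm(
  deltas="0 2 8 0 -1; 0 8 11 0 -1; 0 16 14 0 -1; 0 24 18 0 -1; 0 31 22 0 -1",
)

```text
clock: 3.12
tcp_pos: [553.9, -44.6, 265.4]
ee_rot: [-2.419, 2.003, -0.002]
contact_force: [2.5, 0.3, 0.0]
grip_width: 0.001
```

```bash
python3 - <<'E'
from h import *
go(pt(.4,156,34)+3*ex)
s,d=grab('wrist','w2.png'); d['s']=s; np.save('w2.npy',d,allow_pickle=True)
E
```

```text
tcp [553.9 -44.6 265.4] psi -1.383 q [-0.21  0.23  1.49  0.    1.43  1.18] F [2.5 0.3 0. ] t 3.12 w 0.001 | need [ 0.7 49.  43.2] turn 0 tilt [ 0.002 -0.    -1.   ]
```

View pics/w2.png

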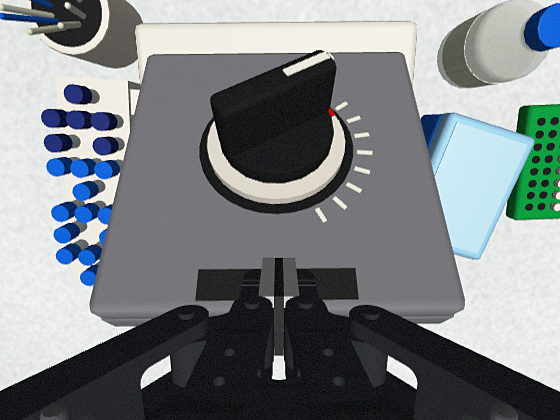

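>>> step_arm(
  deltas="0 8 6 0 -1; 0 16 12 0 -1; 0 24 19 0 -1; 0 32 26 0 -1; 0 40 34 0 -1",
)

```text
clock: 3.58
tcp_pos: [515.2, -52.1, 231.7]
ee_rot: [-2.418, 2.003, -0.003]
contact_force: [2.1, 0.8, 0.5]
grip_width: -0.0
```

>>> step_arm(
  deltas="0 6 7 0 -1; 0 11 14 0 -1; 0 16 22 0 -1; 0 20 30 0 -1; 0 24 38 0 -1",
)

```text
clock: 4.0
tcp_pos: [491.5, -56.7, 192.8]
ee_rot: [-2.419, 2.003, -0.001]
contact_force: [1.9, 0.7, 1.8]
grip_width: 0.002
```

```bash
python3 - <<'E'
from h import *
go(pt(.0,156,34))
E
```

```text
tcp [491.5 -56.7 192.8] psi -1.383 q [-0.26  0.18  1.73 -0.    1.23  1.13] F [1.9 0.7 1.8] t 4.0 w 0.002 | need [ 0.8 14.  28.8] turn 0 tilt [ 0.001 -0.    -1.   ]
```

>>> step_arm(
  deltas="0 4 7 0 -1; 0 7 14 0 -1; 0 8 20 0 -1; 0 9 25 0 -1; 0 10 28 0 -1",
)

```text
clock: 4.42
tcp_pos: [480.0, -58.3, 164.2]
ee_rot: [2.418, -2.002, -0.004]
contact_force: [-0.3, 1.0, 3.4]
grip_width: -0.004
```

>>> step_arm(
  deltas="0 0 1 0 -1; 0 0 2 0 -1; 0 0 3 0 -1; 0 0 3 0 -1; 0 0 3 0 -1",
)

```text
clock: 4.83
tcp_pos: [479.8, -58.4, 162.7]
ee_rot: [2.418, -2.001, -0.004]
contact_force: [-4.8, -0.3, 9.1]
grip_width: 0.001
```

>>> step_arm(
  deltas="0 0 2 0 -1; 0 0 4 0 -1; 0 0 5 0 -1; 0 0 5 0 -1; 0 0 5 0 -1",
)

```text
clock: 5.25
tcp_pos: [479.3, -58.5, 160.0]
ee_rot: [2.418, -2.001, -0.003]
contact_force: [-10.1, 1.0, 24.6]
grip_width: -0.0
```

>>> step_arm(
  deltas="0 0 -5 0 -1; 0 0 -10 0 -1; 0 0 -20 0 -1; 0 -15 -50 0 -1; 0 -30 -85 0 -1",
)

```text
clock: 5.67
tcp_pos: [508.9, -52.3, 241.0]
ee_rot: [2.417, -2.002, -0.01]
contact_force: [0.9, -0.6, 0.4]
grip_width: 0.002
```

>>> step_arm(
  deltas="0 -20 -35 0 -1; 0 -40 -70 0 -1; 0 -40 -90 0 -1; 0 -40 -90 0 -1; 0 -40 -90 0 -1",
)

```text
clock: 6.08
tcp_pos: [550.9, -45.3, 332.9]
ee_rot: [-2.42, 2.003, -0.002]
contact_force: [-0.5, -1.4, 0.3]
grip_width: -0.002
```

```bash
python3 - <<'E'
from h import *
go(pt(.0,82,68))
s,d=grab('wrist','w3.png'); d['s']=s; np.save('w3.npy',d,allow_pickle=True)
print(proj(d,[pt(0,158,34),pt(0,170,34,83),pt(0,170,34,-83),pt(0,82,80)],s))
E
```

```text
tcp [550.9 -45.3 332.9] psi -1.383 q [-0.21  0.2   1.36 -0.    1.58  1.18] F [-0.5 -1.4  0.3] t 6.08 w -0.002 | need [-1.000e-01  6.000e-01  1.349e+02] turn 0 tilt [ 0.001 -0.    -1.   ]
[[280.20080214 277.52243508]
 [191.90388009 290.29231167]
 [368.88558972 288.35080555]
 [279.44308358 210.16778498]]
```

View pics/w3.png

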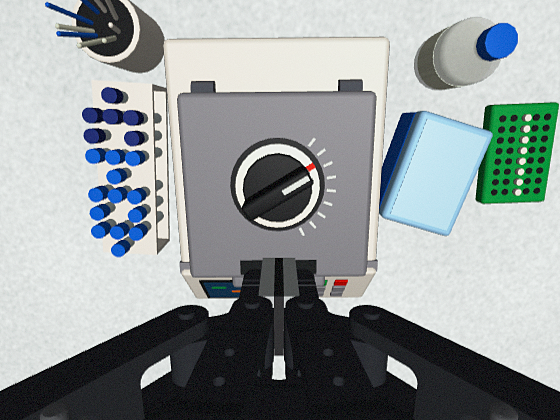

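```bash
python3 - <<'E'
from h import *
d=L('w3.npy'); s=d['s']
c=np.array([[165,39],[388.5,37.5],[378,262],[180,263]])
P=onz(d,c,125,s);print('deck',P.round(1))
print('lid front corners',onz(d,[[190.5,276],[367,275]],164,s).round(1),'back',onz(d,[[179,93],[376,92]],164,s).round(1))
im=d['pixels'].astype(int); g=im.sum(2)/3; hsv=cv2.cvtColor(d['pixels'],cv2.COLOR_BGR2HSV)
# white ring outer
m=((hsv[...,1]<40)&(hsv[...,2]>170)).astype(np.uint8); 
m[:, :225]=0;m[:,325:]=0;m[:135]=0;m[240:]=0
n,l,st,ce=cv2.connectedComponentsWithStats(m); 
for i in range(1,n):
    if st[i,4]>30: print(st[i],ce[i])
i=1+st[1:,4].argmax(); pts=cv2.findNonZero((l==i).astype(np.uint8)); hull=cv2.convexHull(pts); e=cv2.fitEllipse(hull);print('ring',e)
print(onz(d,[e[0]],175,s),onz(d,[e[0]],180,s), 'pred',pt(0,82,48))
cv2.imwrite('pics/w3c.png',cv2.resize(d['pixels'][125:245,220:340],None,fx=5,fy=5,interpolation=cv2.INTER_CUBIC))
E
```

```text
deck [[ 663.8   78.9  125. ]
 [ 701.9 -114.7  125. ]
 [ 494.5 -160.1  125. ]
 [ 455.1   40.8  125. ]]
lid front corners [[ 461.9   21.6  164. ]
 [ 493.5 -139.1  164. ]] back [[ 620.4   51.   164. ]
 [ 651.1 -106.2  164. ]]
[307 138   9   9  34] [311.32352941 141.85294118]
[236 144  76  63 967] [265.76525336 162.5377456 ]
[317 148   8   8  31] [320.61290323 152.        ]
[254 169  66  59 594] [297.8030303  205.66161616]
[282 176  28  19 161] [295.49068323 185.02484472]
ring ((274.0182189941406, 181.11375427246094), (72.7198257446289, 81.5166015625), 54.447418212890625)
[[565.56416626 -38.01368927 175.        ]] [[566.39216141 -37.9168189  180.        ]] pred [550.44019973 -45.40399201 178.        ]
```

View pics/w3c.png

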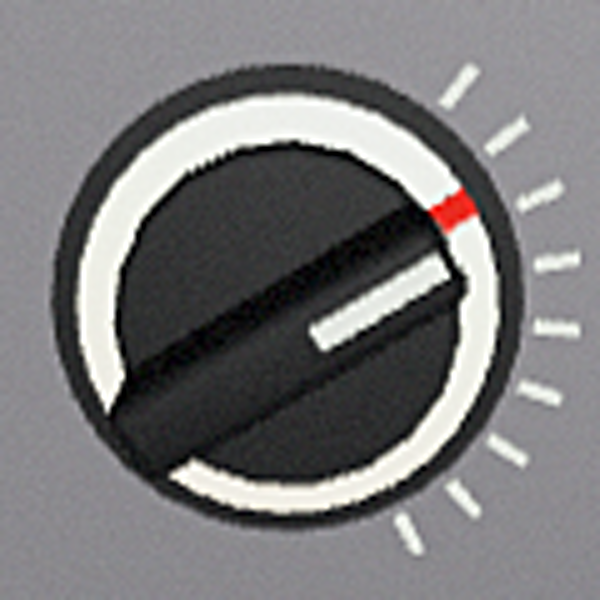

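```bash
python3 - <<'E'
from h import *
d=L('w3.npy'); s=d['s']
for uv,z in [((278,187.7),181),((277.8,185.4),174),((277.6,184.3),166)]: print(z,onz(d,[uv],z,s))
# bar top: z=210 edges ; px corners in crop of top face
b=np.array([[312,330],[445,262],[325,350],[450,284]])/5+[220,125]
P=onz(d,b,210,s);print(P.round(1)); 
for i in(0,2): e=P[i+1]-P[i];print('bar ang',np.arctan2(e[1],e[0]))
r=onz(d,np.array([[455,207]])/5+[220,125],174,s)[0];print('red',r)
t=np.array([[170,475],[455,300],[105,410],[425,200]])/5+[220,125]
P=onz(d,t,200,s);
for i in(0,2): e=P[i+1]-P[i];print('bar edge',np.arctan2(e[1],e[0]))
print(onz(d,[[278,187.7]],181,s)[0][:2])
E
```

```text
181 [[561.80371584 -42.11468592 181.        ]]
174 [[562.42308688 -41.82028689 174.        ]]
166 [[561.92893019 -41.72793381 166.        ]]
[[565.2 -44.8 210. ]
 [578.9 -62.1 210. ]
 [562.6 -47.3 210. ]
 [575.8 -63.5 210. ]]
bar ang -0.9028863015416655
bar ang -0.8879398218647157
red [583.2138649  -65.86146267 174.        ]
bar edge -0.8202073211026938
bar edge -0.7973475887796244
[561.80371584 -42.11468592]
```

>>> step_arm(
  deltas="0 0 0 -7 0; 0 0 0 -14 0; 0 0 0 -21 0; 0 0 0 -28 0; 0 0 0 -35 0",
)

```text
clock: 6.55
tcp_pos: [548.9, -45.2, 329.9]
ee_rot: [2.913, -1.175, -0.008]
contact_force: [0.5, 0.8, -0.3]
grip_width: 0.496
```

>>> step_arm(
  deltas="0 0 0 -7 0; 0 0 0 -14 0; 0 0 0 -21 0; 0 0 0 -28 0; 0 0 0 -35 0",
)

```text
clock: 6.97
tcp_pos: [548.9, -45.2, 329.9]
ee_rot: [-3.132, 0.244, 0.008]
contact_force: [-0.4, -0.0, 0.8]
grip_width: 0.502
```

>>> step_arm(
  deltas="0 0 0 -7 0; 0 0 0 -14 0; 0 0 0 -21 0; 0 0 0 -28 0; 0 0 0 -35 0",
)

```text
clock: 7.38
tcp_pos: [548.9, -45.2, 329.9]
ee_rot: [-3.059, -0.708, 0.007]
contact_force: [0.1, -0.4, -0.6]
grip_width: 0.501
```

>>> step_arm(
  deltas="0 0 0 -7 0; 0 0 0 -14 0; 0 0 0 -14 0; 0 0 0 -14 0; 0 0 0 -14 0",
)

```text
clock: 7.8
tcp_pos: [549.7, -45.3, 331.2]
ee_rot: [-2.955, -1.064, 0.003]
contact_force: [1.2, -0.4, -0.5]
grip_width: 0.499
```

```bash
python3 - <<'E'
from h import *
go([562,-42,240],.69)
s,d=grab('wrist','w4.png'); d['s']=s; np.save('w4.npy',d,allow_pickle=True)
print(proj(d,[[562,-42,181],[562,-42,210]],s))
E
```

```text
tcp [549.7 -45.3 331.2] psi 0.691 q [-0.21  0.2   1.36 -0.    1.58 -0.9 ] F [ 1.2 -0.4 -0.5] t 7.8 w 0.499 | need [11.7  5.4 91.1] turn 0.1 tilt [-0.002  0.    -1.   ]
[[291.79602359 208.34433657]
 [293.1384482  217.50245569]]
```

View pics/w4.png

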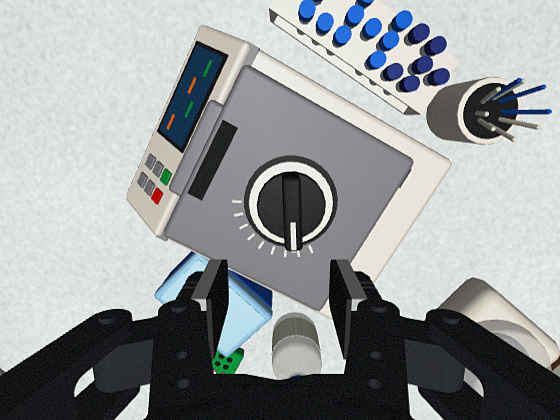

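>>> step_arm(
  deltas="6 2 25 0 0; 11 5 50 0 0; 11 5 75 0 0; 11 5 90 0 0; 11 5 95 0 0",
)

```text
clock: 8.27
tcp_pos: [560.2, -41.7, 234.0]
ee_rot: [-2.952, -1.065, 0.008]
contact_force: [-0.3, -0.5, -0.6]
grip_width: 0.5
```

```bash
python3 - <<'E'
from h import *
go([562,-42,186],.69)
s,d=grab('wrist','w5.png')
E
```

```text
tcp [560.2 -41.7 234. ] psi 0.692 q [-0.2   0.26  1.52 -0.    1.37 -0.89] F [-0.3 -0.5 -0.6] t 8.27 w 0.5 | need [ 1.4  1.6 48. ] turn 0.1 tilt [-0.006  0.001 -1.   ]
```

View pics/w5.png

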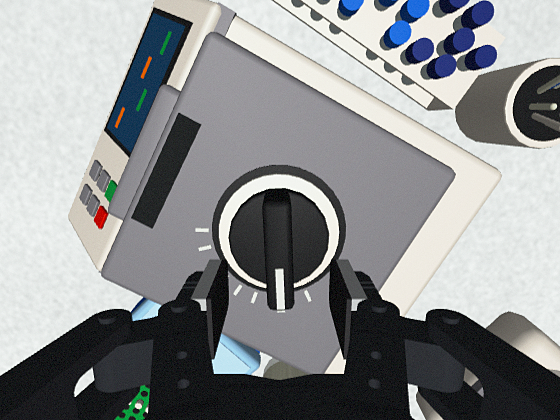

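>>> step_arm(
  deltas="0 1 12 0 0; 0 1 24 0 0; 0 1 36 0 0; 0 1 46 0 0; 0 1 46 0 0",
)

```text
clock: 8.73
tcp_pos: [562.0, -42.8, 190.2]
ee_rot: [-2.954, -1.067, 0.003]
contact_force: [0.1, 0.4, -0.2]
grip_width: 0.501
```

>>> step_arm(
  deltas="0 0 0 0 -1; 0 0 0 0 -1; 0 0 0 0 -1; 0 0 0 0 -1; 0 0 0 0 -1",
)

```text
clock: 9.15
tcp_pos: [562.3, -43.8, 192.6]
ee_rot: [2.952, 1.068, -0.001]
contact_force: [-4.2, -3.1, 6.1]
grip_width: 0.148
```

```bash
python3 - <<'E'
from h import *
go([562,-42,186],.69); print(bot.read_state()['wrist_torque'])
s,d=grab('wrist','w6.png')
E
```

```text
tcp [562.3 -43.8 192.6] psi 0.694 q [-0.2   0.28  1.59 -0.    1.26 -0.89] F [-4.2 -3.1  6.1] t 9.15 w 0.148 | need [ 1.  -1.6  6.6] turn 0.2 tilt [-0.    -0.002 -1.   ]
[-0.49133597  0.75279494  0.02321979]
```

View pics/w6.png

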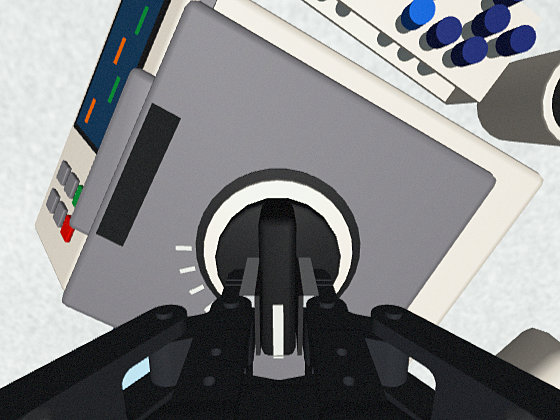

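>>> step_arm(
  deltas="0 0 0 5 -1; 0 0 0 10 -1; 0 0 0 15 -1; 0 0 0 20 -1; 0 0 0 25 -1",
)

```text
clock: 9.62
tcp_pos: [561.5, -44.3, 192.6]
ee_rot: [3.113, 0.397, -0.003]
contact_force: [-6.9, -4.1, 7.5]
grip_width: 0.145
```

```bash
python3 - <<'E'
from h import *
go([562,-42,186],.69); print(bot.read_state()['wrist_torque'])
E
```

```text
tcp [561.5 -44.3 192.6] psi 0.253 q [-0.2   0.28  1.59 -0.    1.27 -0.45] F [-6.9 -4.1  7.5] t 9.62 w 0.145 | need [ 1.1 -2.2  6.6] turn -25.0 tilt [-0.002 -0.003 -1.   ]
[-0.7504323   1.01600018  0.05885683]
```

>>> step_arm(
  deltas="0 0 0 5 -1; 0 0 0 10 -1; 0 0 0 15 -1; 0 0 0 15 -1",
)

```text
clock: 9.95
tcp_pos: [561.0, -44.5, 192.6]
ee_rot: [3.138, -0.011, -0.004]
contact_force: [-7.3, -4.8, 7.0]
grip_width: 0.144
```

```bash
python3 - <<'E'
from h import *
go([562,-42,186],.69); print(bot.read_state()['wrist_torque'])
s,d=grab('wrist','w7.png')
E
```

```text
tcp [561.  -44.5 192.6] psi -0.007 q [-0.2   0.28  1.59 -0.    1.27 -0.19] F [-7.3 -4.8  7. ] t 9.95 w 0.144 | need [ 1.  -2.6  6.6] turn -39.9 tilt [-0.003 -0.004 -1.   ]
[-0.85355443  1.1469795  -0.0441932 ]
```

View pics/w7.png

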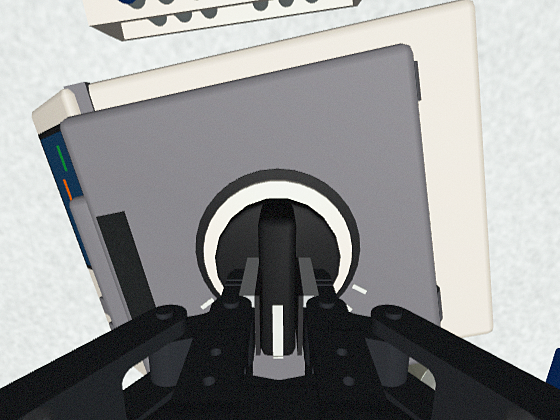

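>>> step_arm(
  deltas="0 0 0 3 -1; 0 0 0 5 -1; 0 0 0 5 -1",
)

```text
clock: 10.25
tcp_pos: [560.8, -44.5, 192.6]
ee_rot: [3.134, -0.145, -0.005]
contact_force: [-7.5, -3.9, 7.4]
grip_width: 0.146
```

```bash
python3 - <<'E'
from h import *
go([562,-42,186],-.46); print(bot.read_state()['wrist_torque'],bot.read_state()['tau'][5])
E
```

```text
tcp [560.8 -44.5 192.6] psi -0.092 q [-0.2   0.28  1.59 -0.    1.27 -0.11] F [-7.5 -3.9  7.4] t 10.25 w 0.146 | need [ 1.  -2.6  6.6] turn 21.1 tilt [-0.003 -0.004 -1.   ]
[-0.81228989  1.2803882   0.11926431] 0.30246762558817863
```

>>> step_arm(
  deltas="0 0 0 3 -1; 0 0 0 6 -1; 0 0 0 6 -1",
)

```text
clock: 10.5
tcp_pos: [560.6, -44.5, 192.6]
ee_rot: [3.122, -0.309, -0.005]
contact_force: [-7.9, -5.5, 7.1]
grip_width: 0.145
```

```bash
python3 - <<'E'
from h import *
go([562,-42,186],-.46); print(bot.read_state()['wrist_torque'],bot.read_state()['tau'][5])
E
```

```text
tcp [560.6 -44.5 192.6] psi -0.198 q [-0.2   0.28  1.59 -0.    1.27 -0.  ] F [-7.9 -5.5  7.1] t 10.5 w 0.145 | need [ 0.9 -2.8  6.6] turn 15.0 tilt [-0.004 -0.004 -1.   ]
[-0.8535228   1.34844721 -0.00627716] 0.332620432600379
```

>>> step_arm(
  deltas="0 0 0 3 -1; 0 0 0 6 -1; 0 0 0 6 -1",
)

```text
clock: 10.75
tcp_pos: [560.3, -44.5, 192.6]
ee_rot: [3.102, -0.473, -0.005]
contact_force: [-7.8, -4.4, 8.1]
grip_width: 0.144
```

```bash
python3 - <<'E'
from h import *
go([562,-42,186],-.46); print(bot.read_state()['wrist_torque'],bot.read_state()['tau'][5])
E
```

```text
tcp [560.3 -44.5 192.6] psi -0.302 q [-0.2   0.28  1.59 -0.    1.27  0.1 ] F [-7.8 -4.4  8.1] t 10.75 w 0.144 | need [ 0.9 -2.9  6.6] turn 9.0 tilt [-0.004 -0.004 -1.   ]
[-0.85163486  1.38485654 -0.0300833 ] 0.29714816249907017
```

>>> step_arm(
  deltas="0 0 0 3 -1; 0 0 0 5 -1; 0 0 0 5 -1",
)

```text
clock: 11.0
tcp_pos: [560.1, -44.4, 192.6]
ee_rot: [3.078, -0.607, -0.006]
contact_force: [-8.5, -4.6, 8.6]
grip_width: 0.147
```

```bash
python3 - <<'E'
from h import *
go([562,-42,186],-.46); print(bot.read_state()['wrist_torque'],bot.read_state()['tau'][5])
s,d=grab('wrist','w8.png')
E
```

```text
tcp [560.1 -44.4 192.6] psi -0.389 q [-0.2   0.28  1.59 -0.    1.27  0.19] F [-8.5 -4.6  8.6] t 11.0 w 0.147 | need [ 0.9 -3.   6.6] turn 4.1 tilt [-0.005 -0.003 -1.   ]
[-0.80425893  1.40195116 -0.06411872] 0.2032464137300849
```

View pics/w8.png

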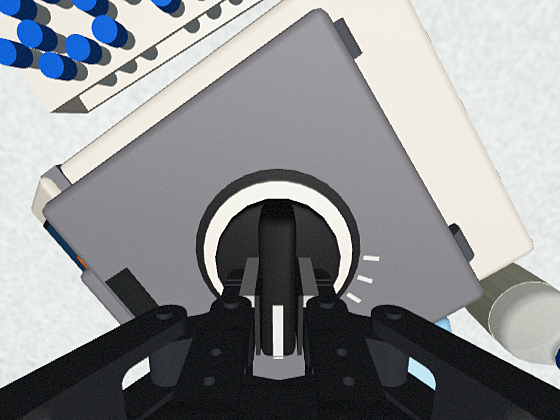

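>>> step_arm(
  deltas="0 0 0 2 -1; 0 0 0 4 -1; 0 0 0 4 -1; 0 0 0 4 -1",
)

```text
clock: 11.38
tcp_pos: [560.0, -44.4, 192.6]
ee_rot: [3.055, -0.712, -0.006]
contact_force: [-8.8, -4.5, 8.2]
grip_width: 0.144
```

>>> step_arm(
  deltas="0 0 0 0 -0.3; 0 0 0 0 0; 0 0 0 0 0; 0 0 0 0 0; 0 0 0 0 0",
)

```text
clock: 11.8
tcp_pos: [563.1, -42.7, 191.2]
ee_rot: [-3.059, 0.713, -0.001]
contact_force: [0.4, 0.9, -0.6]
grip_width: 0.502
```

>>> step_arm(
  deltas="0 0 -15 0 0; 0 0 -40 0 0; 0 0 -75 0 0; 0 0 -110 0 0; 0 0 -130 0 0",
)

```text
clock: 12.22
tcp_pos: [564.1, -42.9, 325.2]
ee_rot: [-3.059, 0.713, -0.009]
contact_force: [-0.1, -0.3, -0.6]
grip_width: 0.502
```

>>> step_arm(
  deltas="0 0 -10 0 0; 0 0 -10 0 0; 0 0 -10 0 0",
)

```text
clock: 12.47
tcp_pos: [562.5, -42.8, 330.4]
ee_rot: [3.06, -0.713, -0.002]
contact_force: [1.1, 0.5, -0.3]
grip_width: 0.501
```

```bash
python3 - <<'E'
from h import *
go([562,-42,186],-.46)
s,d=grab('wrist','w9.png'); d['s']=s; np.save('w9.npy',d,allow_pickle=True)
p=d['pixels']; cv2.imwrite('pics/w9z.png',cv2.resize(p,(800,600),interpolation=cv2.INTER_CUBIC))
E
```

```text
tcp [562.5 -42.8 330.4] psi -0.458 q [-0.2   0.22  1.34  0.    1.58  0.26] F [ 1.1  0.5 -0.3] t 12.47 w 0.501 | need [ -0.7  -0.5 144.4] turn 0.1 tilt [-0.001  0.    -1.   ]
```

View pics/w9z.png

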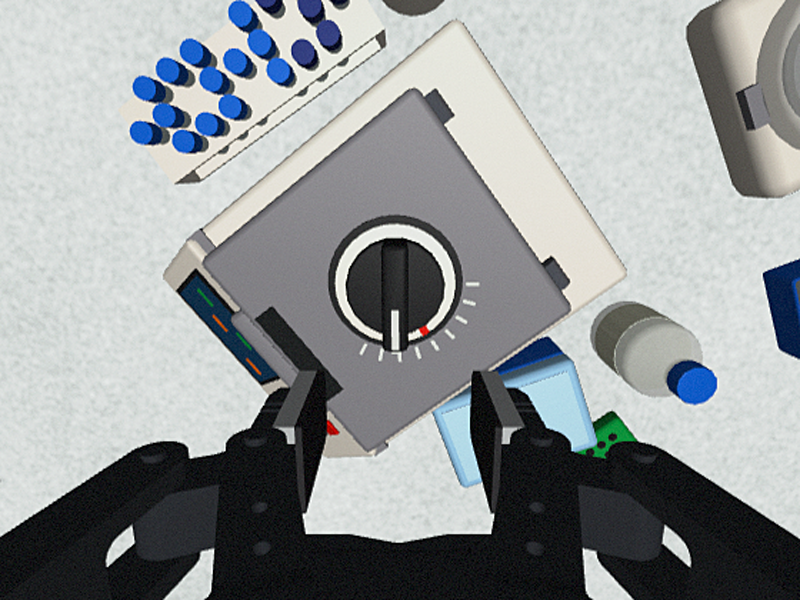

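```bash
python3 - <<'E'
from h import *
d=L('w9.npy'); s=d['s']; p=d['pixels'].astype(int)
m=(p[...,2]>150)&(p[...,1]<90)&(p[...,0]<90); m[260:]=0
ys,xs=np.nonzero(m); red=np.array([xs.mean(),ys.mean()]);print(red,len(xs))
c=onz(d,[[396.5/800*560,(220+348)/2*.7]],174,s)[0]; print('ring c',c)
r=onz(d,[red],174,s)[0]
mk=onz(d,np.array([[394.5,312],[395.5,348]])*.7,210,s)
a=np.arctan2(*(r-[562,-42,174])[[1,0]]); a2=np.arctan2(*(r-c)[[1,0]]); e=mk[1]-mk[0]; b=np.arctan2(e[1],e[0])
print('red ang',a,a2,'mark',b,'slip',a-b,a2-b,'screw',0.195-.67-a)
print('lid front corners',onz(d,np.array([[205,250],[375,450]])*.7,164,s).round(1))
E
```

```text
[222.98387097 234.58064516] 62
ring c [562.10783077 -41.0034531  174.        ]
red ang -3.026161333403169 -3.0089365065655502 mark -2.003442127530426 slip -1.0227192058727432 -1.0054943790351243 screw 2.551161333403169
lid front corners [[ 467.6   26.3  164. ]
 [ 498.4 -137.8  164. ]]
```

```bash
python3 - <<'E'
from h import *
d=L('w9.npy'); s=d['s']; p=d['pixels'].astype(int)
m=(p[...,2]>150)&(p[...,1]<90)&(p[...,0]<90); m[260:]=0;m[:,:270]=0
ys,xs=np.nonzero(m); red=np.array([xs.mean(),ys.mean()]);print(red,len(xs))
r=onz(d,[red],174,s)[0]
for c in ([562,-42,174],[562.1,-41,174]):
    a=np.arctan2(*(r-c)[[1,0]]);print('red',a,'slip',a+2.003,a+2.03,'screw',0.195-.67-a)
s2,d2=grab('top','top9.png'); grab('scene','scene9.png'); print(bot.read_state()['clock'])
a=cv2.imread('pics/top0.png');b=cv2.imread('pics/top9.png'); cv2.imwrite('pics/cmp.png',cv2.resize(np.hstack([a[130:280,220:400],b[130:280,220:400]]),(800,333)))
E
```

```text
[296.28571429 231.        ] 28
red -1.50632828034434 slip 0.49667171965566004 0.5236717196556597 screw 1.03132828034434
red -1.5113637443875871 slip 0.491636255612413 0.5186362556124127 screw 1.036363744387587
12.6167
```

View pics/cmp.png

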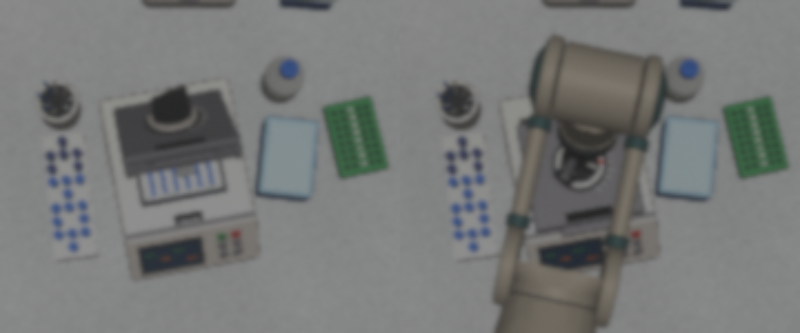

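View pics/scene9.png

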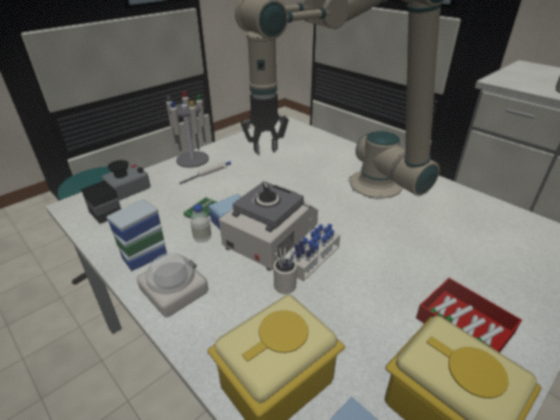

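The lid is shut, the ring's red line sits at the stop (screw about 1.0), the slip is about 0.5 rad, and nothing else on the bench has moved.

```bash
python3 - <<'E'
from h import *
print(bot.finish_job()); s=bot.read_state();print(s['clock'],s['contact_force'])
E
```

```text
the job is handed in; nothing more can be done
None
the job is handed in; nothing more can be done
```

I closed the lid with the shut fingers on its rubber strip and pressed to about 25 N. When I lifted away, the lid stayed shut. I then gripped the knob bar, turned it about 66° clockwise, let go and raised the gripper clear.

**Last checks before handing in, at about 12.6 s:**
- **Lid:** it looks flat and shut in the wrist and scene pictures.
- **Screw:** the red line gives a screw angle of about 1.03 rad. The stop is at 1.00, so this is within my measuring error.
- **Clutch:** the white mark is 0.49–0.52 rad past the red line, which is one click and well short of the second.
- **Other things:** those beside the cycler look unmoved in the before and after pictures, and the contact force was about 0.

**Checks that disagreed or gave less than hoped:**
- **Origin estimate:** my first estimate of the cycler's position, taken from the deck edges, was about 12 mm off along its depth. I took the knob axis from its own rings instead.
- **Grip height:** closing the fingers raised the tool about 2 mm (it stood at 192.6 mm, I had aimed for 186), with 6–9 N up and 5–10 N sideways on it until I let go.
- **Click:** the wrist torque was too noisy to show the click. The last joint's torque fell from about 0.3 to 0.2 N m around the expected angle, so I relied on the picture to confirm it.

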